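Draw the T-handle plug from the leak-test block

TASK

Unscrew the plug with the T-handle from its port in the aluminium leak-test block: turn the handle anticlockwise, as seen facing the ports, about a quarter turn until it stops level and the thread lets go, then draw the plug straight out of the port. Lay it in the steel tray and let go. Leave the round-knob plug seated and unturned in the other port.

Things in the scene. Friction and masses are not known exactly. Their poses are not given: they have to be found in the camera images.
- t_plug: Plug to remove: loose, steel, 0.3 kg, axis level, in either port. Origin on its axis in the plane of the block's port face; x points out of the port, z along the T-handle (a round bar 14 mm thick, 104 mm long, centred on the axis at x = 60 mm), upright at the start. Flange 50 mm across at x = 1 to 7. In the port: shank 24 mm across to x = -72, two lugs 39 mm over their ends at x = -18.
- t_stem (a point): Middle of the T-plug's bare round stem, on its axis at x = 30 mm; axes as t_plug. The stem is 16 mm thick and free from x = 7 to 53 mm. Greased: turning takes 2 to 5 N at the handle's end; it stays where left, sagging up to 3 degrees. The thread lets go after about 65 degrees, the plug 2 mm farther out; a hard stop comes near 90, handle level. 80 mm of travel along x clears the port.
- knob_plug: Plug to leave alone: same steel shank, flange, stem, thread and frame as t_plug, but instead of the T-handle a round knob 42 mm across at x = 48 to 68 mm. Loose, in the other port.
- block: Fixed aluminium block 80 (x) by 280 (y) by 130 mm high, origin at the centre of its underside, z up. Port face at x = +40 mm, facing +x, away from the robot; two ports 44 mm across at y = -70 and +70, axes along x at z = 95. A gauge 52 mm across, 22 high, stands on top between them. To unscrew, a plug turns positively about x: the T-handle's upper end goes towards the block's -y and down.
- tray: Fixed open steel tray, 200 (x) by 170 (y) by 30 mm high, walls and floor 4 mm thick. Origin at the centre of its underside on the table, z up.
Things that resemble listed ones, but are neither listed nor needed, are in the scene too. Leave any turquoise or yellow look-alike of the t_plug alone.

How it is judged:
By the outcome, as a careful person would: the job done as asked, in the order asked, and still so for the second after the job is handed in, with the robot touching nothing.
It also fails if it takes over 51 s, if anything falls off the work surface, if the arm or the gripper's body presses on something with over 40 N, if the wrist force passes 120 N, or if a joint passes its speed limit or range.

ROBOT

A 6-joint arm with a two-finger parallel gripper is mounted at the origin on the work surface. World frame = base frame: x ahead of the robot, y to its left, z up, the work surface at z = 0. Lengths are in m, angles in degrees, forces in N, time in s.
With the tool pointing down it reaches from about 0.35 to 0.875 m from the base axis. Payload 4.2 kg.
Tool frame: the origin (TCP) lies on the centre line of the jaws, within the pads' length; the fingertips stand tip_reach ahead of it and the grasp point (between the pads) is the TCP (tip_reach is the distance from the TCP to the fingertips, in m); z points along the fingers, y is the line along which they close (so a half turn about z gives the same grasp; the last joint's range is limited). The gripper opens to 87 mm and grips with 3 to 60 N. Pads are 19 mm wide; open, the fingers measure 117 mm over their backs; the gripper's body (75 mm by 190 mm) begins 51 mm behind the grasp point.
Start: joints at [80.077, 22.042, 0.453, 0, -68.411, -14.817], TCP at [0.262, 0.568, 0.242] pointing down, gripper open.
Joint ranges: [-179.83, 179.83], [-69.29, 118.12], [-61.27, 80.66], [-181.25, 117.63], [-171.15, -9.14], [-177.46, 177.46]. Speed limits (degrees/s): [159.86, 159.86, 180, 180, 180, 180].

INTERFACE

Orientations are given as a 3x3 rotation matrix whose columns are the frame's x, y, z axes.
In Python, from station import sense, capture, finish_job, tip_reach gives the robot as it stands.
- The arm moves only by the tool arm_command, never from a script. Its argument "deltas" is a list of rows, each a list of 7 numbers: the turn, a rotation vector about the tool's x, y, z in rad, then the shift along the tool's x, y, z in cm, then the closure, from -1 (fully open) to 1 (shut), so that 0 is half open. In form: [[rx, ry, rz, dx, dy, dz, hand], ...]. A call has 1 to 8 rows; each row is the pose to reach, as a shift and turn from the pose commanded when the call began, along the tool's axes at that moment; what a row does not reach only later rows make up. A row lasts 1/12 s, in which the tool goes at most 41.7 mm and 7.16 degrees, less where a joint would pass 70% of its speed; a pose out of reach is approached as far as the arm can. A call with a gripper value outside its range is refused whole. The fingers move at their own pace and stop on an object; the grip force is fixed at half the most. Time passes only in rows, so rows that repeat a pose let the fingers close. It gives the time, the measured TCP pose, the force, the opening and the grip force at its end, in the units of the state.
- sense(): the state, without advancing time (a new reading comes with each control period).
- capture(name): name is "scene" or "top"; returns a dict with "pixels" (480x640x3 uint8, blue, green, red), "fovy" (degrees; the focal length in pixels is half the picture's height over the tangent of half this angle, whatever the lens; pixels are square), "cx", "cy" (the principal point, pixels), "k1" (the pictures are not rectified: a ray, as slopes to the right and down, at radius r is drawn at 1 + k1 r^2 times it, then the intrinsics apply), "rvec" (rotation vector, rad) and "tvec" (3), from world to camera coordinates, as OpenCV has them. Camera axes: x right, y down, z forward; pixel columns grow to the right and rows downward; lengths in m; the calibration is good to about 2 mm. A picture is of the moment at which its call begins. There is no depth.
- finish_job(): hands the job in; it is judged then, once.
The state is a dict: "time_s": time; "joints": joint angles; "joint_velocities": joint speeds; "effort": joint torques, N m; "tcp_pos": TCP position; "ee_rot": TCP orientation; "wrist_force": force on the tool from outside, world axes, zero at the start; "moment": the same for the moment, N m; "gripper_width": opening from 0.0 (shut) to 1.0 (fully open); "gripper_force": force on a finger pad.
Only numpy, scipy, OpenCV 4.12 (cv2) and the standard library are available. Lean on these libraries where they do the work, as an engineer would, in place of code of your own. Each camera call takes 0.05 s, during which the arm holds its last target. There are 200 camera calls.

## Working session

There is one attempt and no reset: what is moved stays moved. The work goes in short steps, Python scripts to look and compute and a tool call to move; the robot and the scene stay as the last step left them, time stands still between calls to the robot, and variables do not carry over. Pictures are saved under pics/ and viewed, at most 13 in all, crops included, and the job is handed in when it is done.

Besides the shell and the picture viewer there is one more tool, called after "Request:" as name(argument=value, ...), one argument or row to a line, values as JSON. arm_command: Moves the arm, as the interface text tells. Its arguments: {"type":"object","properties":{"deltas":{"type":"array"}},"required":["deltas"]}

```bash
ls; mkdir -p pics
python3 - <<'E'
from station import sense,capture,tip_reach
import cv2,numpy as np,pickle
print(tip_reach); s=sense(); print(s)
for n in("scene","top"):
    c=capture(n); pickle.dump(c,open(f"{n}0.pkl","wb")); cv2.imwrite(f"pics/{n}0.png",c["pixels"]); print({k:v for k,v in c.items() if k!="pixels"})
E
```

```text
pics
0.019
{'time_s': 0.0, 'joints': array([ 8.00764485e+01,  2.20897370e+01,  3.79172281e-01, -2.89487690e-02,
       -6.84123196e+01, -1.48162228e+01]), 'joint_velocities': array([-0.01650061, -0.00514347, -0.01173188, -0.05902257,  0.01052263,
        0.01292418]), 'effort': array([-1.81020719e-04, -3.90667677e+01,  1.87407374e+01,  4.21975225e+00,
        1.09339046e-02, -1.93663777e-04]), 'tcp_pos': array([0.26130869, 0.56712086, 0.24046632]), 'ee_rot': array([[ 9.08139895e-01, -4.18666022e-01, -8.32384773e-04],
       [-4.18666839e-01, -9.08137628e-01, -2.03163801e-03],
       [ 9.46578717e-05,  2.19350343e-03, -9.99997590e-01]]), 'wrist_force': array([ 0.72612352, -0.5560437 ,  0.84656093]), 'moment': array([-0.00947191,  0.02841434, -0.01292704]), 'gripper_force': 0.0, 'gripper_width': 1.000168439786537}
{'fovy': 50.324892184496925, 'cx': 320.17920641159566, 'cy': 244.69964128927134, 'k1': -0.03483651507383436, 'rvec': array([ 1.55552121,  1.70152516, -0.92597522]), 'tvec': array([ 0.00719121, -0.21198077,  1.5185627 ])}
{'fovy': 43.5236505763164, 'cx': 315.2646245481259, 'cy': 246.78978269751374, 'k1': -0.05469468253546702, 'rvec': array([ 2.20349554, -2.16605972,  0.07077897]), 'tvec': array([0.02239319, 0.51938321, 1.32265584])}
```

View pics/scene0.png

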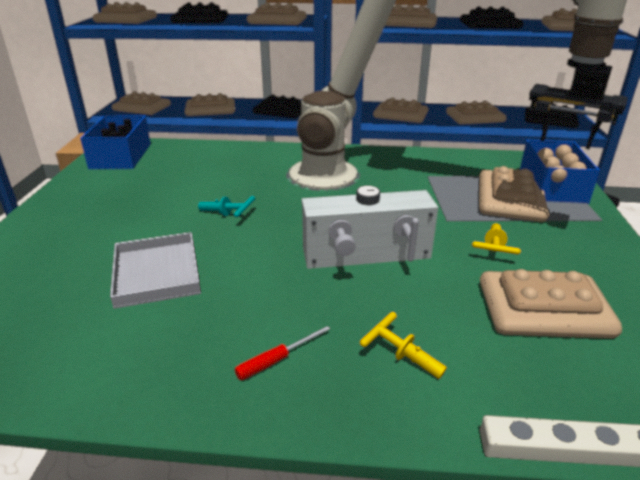

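View pics/top0.png

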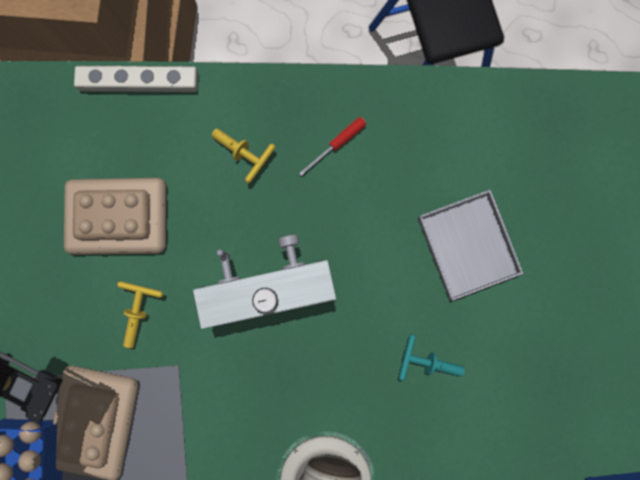

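The top view shows the block at about (265,293), with the T-plug at (226,265) and the knob plug at (290,250). The tray is at (471,246). The scene view shows the T-plug at (407,232) and the knob plug at (343,240).

T-handle candidates in the top view: grey in the block (226,265), yellow at (243,155), yellow at (138,315) and turquoise at (430,362). The grey one fits, because it is steel and seated in a port with its handle upright. I'll confirm that in a crop.

```bash
cat > h.py <<'E'
import cv2,numpy as np,pickle
from scipy.spatial.transform import Rotation as Ro
def K(c):
    f=240/np.tan(np.radians(c["fovy"]/2)); return np.array([[f,0,c["cx"]],[0,f,c["cy"]],[0,0,1.]])
D=lambda c:np.array([c["k1"],0,0,0.])
def ray(c,uv):
    p=cv2.undistortPoints(np.array(uv,float).reshape(-1,1,2),K(c),D(c)).reshape(-1,2)
    R=cv2.Rodrigues(c["rvec"])[0]; return -R.T@c["tvec"],np.c_[p,np.ones(len(p))]@R
def plane(c,uv,z):
    o,d=ray(c,uv); return o+d*((z-o[2])/d[:,2])[:,None]
def proj(c,P): return cv2.projectPoints(np.array(P,float).reshape(-1,1,3),c["rvec"],c["tvec"],K(c),D(c))[0].reshape(-1,2)
def tri(c1,u1,c2,u2):
    (o1,a),(o2,b)=ray(c1,[u1]),ray(c2,[u2]); a,b=a[0],b[0]
    t=np.linalg.lstsq(np.c_[a,-b],o2-o1,rcond=None)[0]; p,q=o1+a*t[0],o2+b*t[1]
    return (p+q)/2,np.linalg.norm(p-q)
E
python3 - <<'E'
from h import *
t=pickle.load(open("top0.pkl","rb")); s=pickle.load(open("scene0.pkl","rb"))
im=t["pixels"]; hsv=cv2.cvtColor(im,cv2.COLOR_BGR2HSV)
for nm,(x0,y0,x1,y1),z,lo in(("block",(180,255,345,335),.13,165),("tray",(410,180,535,310),.03,60)):
    m=np.zeros(im.shape[:2],np.uint8); m[y0:y1,x0:x1]=((hsv[...,2]>lo)&(hsv[...,1]<70))[y0:y1,x0:x1]*255
    if nm=="block": m=cv2.morphologyEx(m,cv2.MORPH_OPEN,np.ones((9,9)))
    cs=max(cv2.findContours(m,cv2.RETR_EXTERNAL,cv2.CHAIN_APPROX_NONE)[0],key=cv2.contourArea)
    b=cv2.boxPoints(cv2.minAreaRect(cs)); P=plane(t,b,z); print(nm,b.round(1).tolist(),"\n",P.round(4),"sides",[np.linalg.norm(P[i]-P[i-1]).round(4) for i in range(4)],"ctr",P.mean(0).round(4))
    e=P[1]-P[0]; f=P[2]-P[1]; print([np.degrees(np.arctan2(v[1],v[0])).round(2) for v in(e,f)])
a=cv2.resize(s["pixels"][170:290,290:450],None,fx=5,fy=5,interpolation=cv2.INTER_CUBIC)[:,:800]
cv2.imwrite("pics/crop_s.png",a)
b=cv2.resize(im[225:340,185:345],None,fx=5,fy=5,interpolation=cv2.INTER_CUBIC); cv2.imwrite("pics/crop_t.png",b)
E
```

```text
block [[192.60000610351562, 289.6000061035156], [326.70001220703125, 260.0], [335.1000061035156, 298.1000061035156], [201.0, 327.6000061035156]] 
 [[ 0.4195  0.2793  0.13  ]
 [ 0.4846  0.007   0.13  ]
 [ 0.4076 -0.0113  0.13  ]
 [ 0.3427  0.26    0.13  ]] sides [np.float64(0.0792), np.float64(0.28), np.float64(0.0792), np.float64(0.2789)] ctr [0.4136 0.1338 0.13  ]
[np.float64(-76.56), np.float64(-166.65)]
tray [[416.1000061035156, 215.6999969482422], [490.6000061035156, 186.8000030517578], [524.2000122070312, 273.79998779296875], [449.70001220703125, 302.70001220703125]] 
 [[ 0.5911 -0.1913  0.03  ]
 [ 0.659  -0.3581  0.03  ]
 [ 0.466  -0.4327  0.03  ]
 [ 0.3999 -0.2668  0.03  ]] sides [np.float64(0.2056), np.float64(0.1801), np.float64(0.2069), np.float64(0.1786)] ctr [ 0.529  -0.3122  0.03  ]
[np.float64(-67.85), np.float64(-158.88)]
```

View pics/crop_s.png

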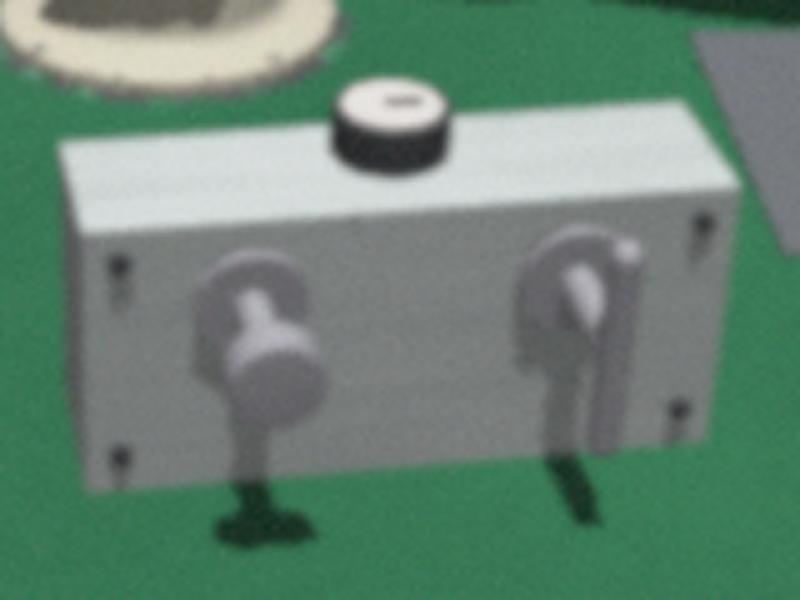

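View pics/crop_t.png

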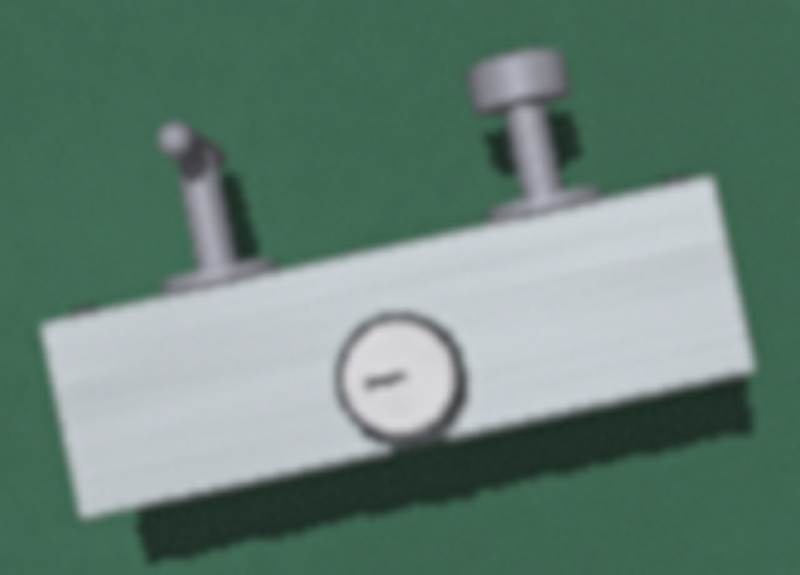

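The crops confirm it. The steel T-plug sits in the block's +y port, with its bar top at scene (415.6,220) and top view (220,252.4). The knob plug is in the other port. The block measures 79×280 mm, so that fit is good: yaw is about 13.4° and its centre is (0.414, 0.134). I'll move beside the handle with the fingers shut.

Request:
arm_command(
  deltas=[
    [0,0,-0.665,33,18.2,0,1],
    [0,0,-0.665,33,18.2,0,1],
    [0,0,-0.665,33,18.2,0,1],
    [0,0,-0.665,33,18.2,0,1],
    [0,0,-0.665,33,18.2,0,1],
    [0,0,-0.665,33,18.2,0,1],
    [0,0,-0.665,33,18.2,0,1],
    [0,0,-0.665,33,18.2,0,1],
  ],
)

```text
time_s: 0.77
tcp_pos: [0.4574, 0.3006, 0.2413]
ee_rot: [[0.973, 0.232, -0.001], [0.232, -0.973, -0.0], [-0.001, 0.0, -1.0]]
wrist_force: [1.1, 0.5, 0.1]
gripper_width: 0.478
gripper_force: 0.0
```

```bash
cat >> h.py <<'E'
# block frame at T-port axis: origin t_plug frame
YAW=np.radians(13.4); C,S=np.cos(YAW),np.sin(YAW)
B=np.array([[C,-S,0],[S,C,0],[0,0,1]]); BC=np.array([.4136,.1338,0]); T0=BC+B@[.04,.07,.095]
def loc(p): return (B.T@(np.array(p)-T0)*1000).round(1)   # mm in t_plug seat frame
def st():
    from station import sense
    s=sense(); print(s["time_s"],"tcp",s["tcp_pos"].round(4),"loc",loc(s["tcp_pos"]),"yaw",np.degrees(np.arctan2(s["ee_rot"][1,0],s["ee_rot"][0,0])).round(2),"F",s["wrist_force"].round(1),"j",s["joints"].round(1),"w",round(s["gripper_width"],3),s["gripper_force"]); return s
E
python3 - <<'E'
from h import *
t=pickle.load(open("top0.pkl","rb")); s=pickle.load(open("scene0.pkl","rb"))
p,e=tri(t,(220,252.4),s,(415.6,220)); print("bartop",p,e,loc(p)); st()
# knob front centre
p,e=tri(t,(185+520/5,225+62/5),s,(290+278/5,170+355/5)); print("knob",loc(p),e)
E
```

```text
bartop [0.49602508 0.22563818 0.13815136] 0.0030663463785768805 [61.5  0.2 43.2]
0.7667 tcp [0.4574 0.3006 0.2413] loc [ 41.3  82.1 146.3] yaw 13.39 F [1.1 0.5 0.1] j [ 50.3  14.5 -10.5  -0.  -65.   53.1] w 0.478 0.0
knob [  64.3 -141.4    8.6] 0.004797634816793643
```

Request:
arm_command(
  deltas=[
    [0,0,0,1.6,3.5,0,1],
    [0,0,0,1.6,3.5,0,1],
    [0,0,0,1.6,3.5,0,1],
    [0,0,0,1.6,3.5,0,1],
  ],
)

```text
time_s: 1.1
tcp_pos: [0.4805, 0.2719, 0.2412]
ee_rot: [[0.973, 0.23, -0.001], [0.23, -0.973, -0.0], [-0.001, 0.0, -1.0]]
wrist_force: [0.5, 0.7, -0.5]
gripper_width: 0.171
gripper_force: 0.0
```

```bash
python3 -c "
from h import *
st()"
```

```text
1.1 tcp [0.4805 0.2719 0.2412] loc [ 57.   48.9 146.2] yaw 13.31 F [ 0.5  0.7 -0.5] j [ 46.3  15.   -9.9  -0.  -65.1  57. ] w 0.171 0.0
```

Request:
arm_command(
  deltas=[
    [0,0,0,0.3,0,3,1],
    [0,0,0,0.3,0,6,1],
    [0,0,0,0.3,0,9,1],
    [0,0,0,0.3,0,9.2,1],
    [0,0,0,0.3,0,9.2,1],
    [0,0,0,0.3,0,9.2,1],
  ],
)

```text
time_s: 1.6
tcp_pos: [0.484, 0.2743, 0.151]
ee_rot: [[0.972, 0.233, 0.002], [0.233, -0.972, 0.001], [0.002, -0.0, -1.0]]
wrist_force: [0.5, 1.3, 0.3]
gripper_width: -0.001
gripper_force: 0.0
```

Run:
```python
from h import *
from station import capture
st()
c=capture("scene"); a=cv2.resize(c["pixels"][150:290,330:490],None,fx=4,fy=4,interpolation=cv2.INTER_CUBIC)
c=capture("top"); b=cv2.resize(c["pixels"][200:340,185:225+0+60],None,fx=4,fy=4,interpolation=cv2.INTER_CUBIC)[:,:160]
b=cv2.resize(c["pixels"][200:340,190:230],None,fx=4,fy=4,interpolation=cv2.INTER_CUBIC)
cv2.imwrite("pics/pre.png",np.hstack([a,b]))
```

```text
1.6 tcp [0.484  0.2743 0.151 ] loc [61.  50.4 56. ] yaw 13.49 F [0.5 1.3 0.3] j [ 46.3  20.1 -16.7   0.1 -53.1  57.2] w -0.001 0.0
```

View pics/pre.png

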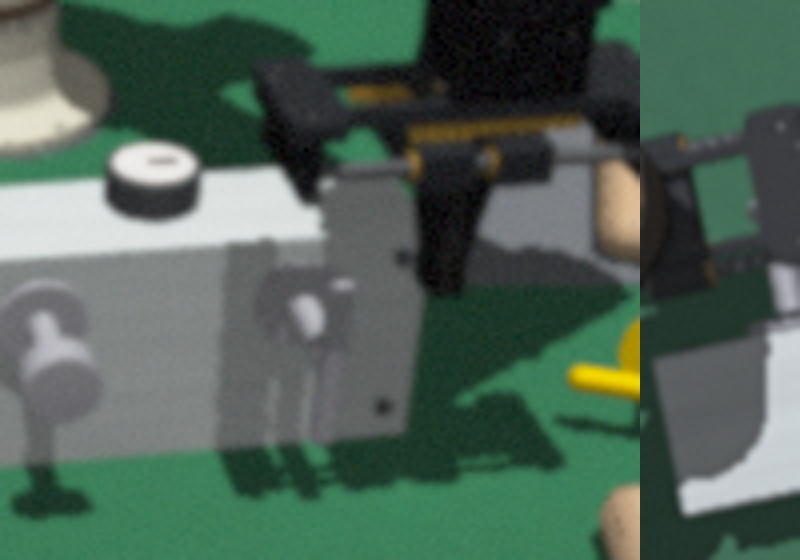

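The shut fingertips are beside the upper half of the bar, about 35 mm clear on the +y side (tip at crop (440,290), bar top at (343,285)). I'll start the push along the arc.

Request:
arm_command(
  deltas=[
    [0,0,0,0,2,0,1],
    [0,0,0,0,3,0,1],
    [0,0,0,0,3.4,0,1],
    [0,0,0,0,3.8,0,1],
    [0,0,0,0,4.3,0,1],
    [0,0,0,0,4.8,0.1,1],
    [0,0,0,0,5.3,0.2,1],
    [0,0,0,0,5.3,0.2,1],
  ],
)

```text
time_s: 2.37
tcp_pos: [0.4963, 0.221, 0.1479]
ee_rot: [[0.973, 0.231, 0.001], [0.231, -0.973, 0.001], [0.001, -0.0, -1.0]]
wrist_force: [0.3, 1.8, 1.4]
gripper_width: 0.003
gripper_force: 0.8
```

```bash
python3 -c "
from h import *
st()"
```

```text
2.3667 tcp [0.4963 0.221  0.1479] loc [60.7 -4.4 52.9] yaw 13.35 F [0.3 1.8 1.4] j [ 41.1  19.2 -18.6   0.  -52.1  62.2] w 0.003 0.8304347097873688
```

Request:
arm_command(
  deltas=[
    [0,0,0,0,0.4,0.2,1],
    [0,0,0,0,0.9,0.4,1],
    [0,0,0,0,1.3,0.7,1],
    [0,0,0,0,1.6,1.1,1],
    [0,0,0,0,1.9,1.4,1],
    [0,0,0,0,2.1,1.8,1],
    [0,0,0,0,2.3,2.1,1],
    [0,0,0,0,2.3,2.1,1],
  ],
)

```text
time_s: 3.03
tcp_pos: [0.5004, 0.198, 0.1253]
ee_rot: [[0.973, 0.23, -0.002], [0.23, -0.973, -0.001], [-0.002, 0.001, -1.0]]
wrist_force: [1.1, -0.9, 1.3]
gripper_width: 0.008
gripper_force: 0.5
```

```bash
python3 -c "
from h import *
st()"
```

```text
3.0333 tcp [0.5004 0.198  0.1253] loc [ 59.3 -27.7  30.3] yaw 13.32 F [ 1.1 -0.9  1.3] j [ 38.8  20.4 -20.7  -0.  -49.   64.5] w 0.008 0.4693823307752609
```

Request:
arm_command(
  deltas=[
    [0,0,0,0,0,0.2,1],
    [0,0,0,0,0,0.4,1],
    [0,0,0,0,0,0.5,1],
    [0,0,0,0,0,0.5,1],
  ],
)

```text
time_s: 3.37
tcp_pos: [0.5009, 0.1984, 0.1218]
ee_rot: [[0.973, 0.232, -0.001], [0.232, -0.973, -0.001], [-0.001, 0.001, -1.0]]
wrist_force: [-0.4, -2.6, 5.9]
gripper_width: 0.007
gripper_force: 2.4
```

Run:
```python
from h import *
from station import capture
st()
c=capture("scene"); a=cv2.resize(c["pixels"][170:290,330:490],None,fx=5,fy=5,interpolation=cv2.INTER_CUBIC)
cv2.imwrite("pics/pushed.png",a)
```

```text
3.3667 tcp [0.5009 0.1984 0.1218] loc [ 59.9 -27.4  26.8] yaw 13.39 F [-0.4 -2.6  5.9] j [ 38.9  20.7 -20.9   0.1 -48.5  64.5] w 0.007 2.428557677194476
```

View pics/pushed.png

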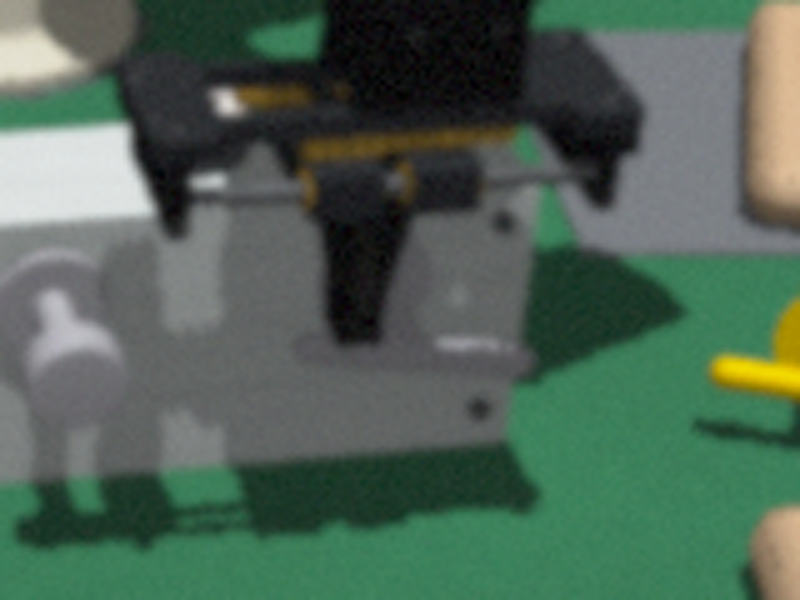

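The handle has gone over, but its −y end is still about 8° high against the block edge (ends at (300,347) and (530,360)). I'll press on down to the stop.

Request:
arm_command(
  deltas=[
    [0,0,0,0,0,0.2,1],
    [0,0,0,0,0,0.4,1],
    [0,0,0,0,0,0.4,1],
  ],
)

```text
time_s: 3.67
tcp_pos: [0.5011, 0.1978, 0.1183]
ee_rot: [[0.973, 0.232, -0.0], [0.232, -0.973, -0.002], [-0.001, 0.002, -1.0]]
wrist_force: [0.3, -3.8, 6.6]
gripper_width: 0.006
gripper_force: 3.5
```

Request:
arm_command(
  deltas=[
    [0,0,0,0,0,0.2,1],
    [0,0,0,0,0,0.2,1],
    [0,0,0,0,0,0.2,1],
  ],
)

```text
time_s: 3.92
tcp_pos: [0.5013, 0.1977, 0.1166]
ee_rot: [[0.973, 0.232, 0.0], [0.232, -0.973, -0.002], [-0.0, 0.002, -1.0]]
wrist_force: [0.4, -6.5, 7.8]
gripper_width: 0.006
gripper_force: 4.3
```

Run:
```python
from h import *
from station import capture
st()
c=capture("scene"); pickle.dump(c,open("p2.pkl","wb")); a=cv2.resize(c["pixels"][200:280,340:460],None,fx=6,fy=6,interpolation=cv2.INTER_CUBIC)
cv2.imwrite("pics/pushed2.png",a)
for th in(80,90,100):
    d=np.array([0,-np.sin(np.radians(th)),np.cos(np.radians(th))])*52
    print(th,((proj(c,[T0+B@(np.array([62,0,0])+k*d)/1000 for k in(-1,0,1)])-[340,200])*6).round(0).tolist())
```

```text
3.9167 tcp [0.5013 0.1977 0.1166] loc [ 60.1 -28.2  21.6] yaw 13.4 F [ 0.4 -6.5  7.8] j [ 38.8  21.  -21.3   0.2 -47.7  64.5] w 0.006 4.270892422646284
80 [[578.0, 243.0], [436.0, 232.0], [291.0, 221.0]]
90 [[583.0, 220.0], [436.0, 232.0], [286.0, 244.0]]
100 [[584.0, 198.0], [436.0, 232.0], [287.0, 266.0]]
```

View pics/pushed2.png

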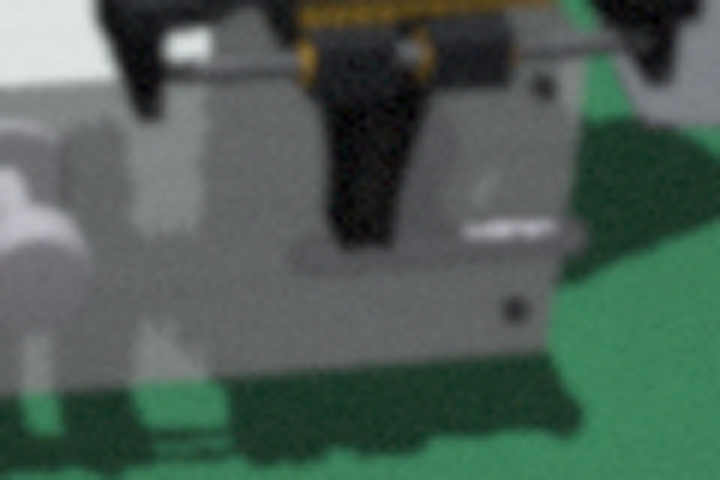

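The handle is now nearly level, with ends at (293,255) and (583,237), about 88° of turn. One more press will confirm the stop.

Request:
arm_command(
  deltas=[
    [0,0,0,0,0,0.2,1],
    [0,0,0,0,0,0.3,1],
    [0,0,0,0,0,0.3,1],
    [0,0,0,0,0,0.3,1],
  ],
)

```text
time_s: 4.3
tcp_pos: [0.5014, 0.1972, 0.1144]
ee_rot: [[0.973, 0.232, 0.0], [0.232, -0.973, -0.003], [-0.0, 0.003, -1.0]]
wrist_force: [-0.3, -6.5, 14.1]
gripper_width: 0.006
gripper_force: 6.7
```

Request:
arm_command(
  deltas=[
    [0,0,0,0,0,-3,1],
    [0,0,0,0,0,-6,0],
    [0,0,0,0,-2.8,-9,-1],
    [0,0,0,-2.9,-2.8,-10,-1],
    [0,0,0,-2.9,-2.8,-10,-1],
    [0,0,0,-2.9,-2.8,-10,-1],
    [0,0,0,-2.9,-2.8,-10,-1],
    [0,0,0,-2.9,-2.8,-10,-1],
  ],
)

```text
time_s: 4.97
tcp_pos: [0.4663, 0.2192, 0.2114]
ee_rot: [[0.973, 0.231, -0.002], [0.231, -0.973, -0.001], [-0.002, 0.001, -1.0]]
wrist_force: [-0.0, 0.2, 0.2]
gripper_width: 0.452
gripper_force: 0.0
```

Run:
```python
from h import *
from station import capture
st()
c=capture("scene"); pickle.dump(c,open("p3.pkl","wb")); a=cv2.resize(c["pixels"][190:280,340:460],None,fx=6,fy=6,interpolation=cv2.INTER_CUBIC)
for p in ([62,-52,0],[62,0,0],[62,52,0],[7,0,0]): print(p,((proj(c,T0+B@np.array(p)/1000)-[340,190])*6).round(0))
cv2.imwrite("pics/pre_grasp.png",a)
```

```text
4.9667 tcp [0.4663 0.2192 0.2114] loc [ 31.    0.8 116.4] yaw 13.34 F [-0.   0.2  0.2] j [ 43.2  12.9 -17.3  -0.  -59.9  60.1] w 0.452 0.0
[62, -52, 0] [[286. 304.]]
[62, 0, 0] [[436. 292.]]
[62, 52, 0] [[583. 280.]]
[7, 0, 0] [[390. 210.]]
```

View pics/pre_grasp.png

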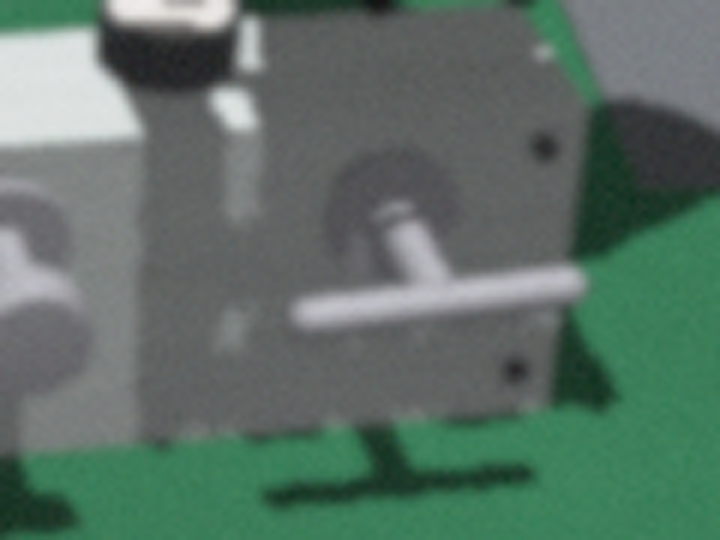

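The handle is level at its stop, with ends at (292,314) and (585,283) and its middle within about 1 px of the predicted axis. I'll open the fingers, go down over the stem and grip it.

Request:
arm_command(
  deltas=[
    [0,0,0,0,0,2,-1],
    [0,0,0,0,0,3,-1],
    [0,0,0,0,0,4,-1],
    [0,0,0,0,0,4,-1],
    [0,0,0,0,0,6,-1],
    [0,0,0,0,0,8,-1],
    [0,0,0,0,0,10,-1],
    [0,0,0,0,0,10,-1],
  ],
)

```text
time_s: 5.68
tcp_pos: [0.4645, 0.2178, 0.1092]
ee_rot: [[0.973, 0.23, -0.006], [0.23, -0.973, -0.005], [-0.007, 0.003, -1.0]]
wrist_force: [-0.3, -0.8, 0.9]
gripper_width: 0.988
gripper_force: 0.0
```

```bash
python3 -c "
from h import *
st()"
```

```text
5.6833 tcp [0.4645 0.2178 0.1092] loc [29.  -0.1 14.2] yaw 13.3 F [-0.3 -0.8  0.9] j [ 43.2  19.6 -25.   -0.1 -45.9  60.1] w 0.988 0.0
```

Request:
arm_command(
  deltas=[
    [0,0,0,0.1,0,1,-1],
    [0,0,0,0.1,0,1,0.3],
    [0,0,0,0.1,0,1,1],
    [0,0,0,0.1,0,1,1],
    [0,0,0,0.1,0,1,1],
    [0,0,0,0.1,0,1,1],
    [0,0,0,0.1,0,1,1],
    [0,0,0,0.1,0,1,1],
  ],
)

```text
time_s: 6.35
tcp_pos: [0.4675, 0.2198, 0.1029]
ee_rot: [[0.973, 0.231, 0.001], [0.231, -0.973, 0.0], [0.001, -0.0, -1.0]]
wrist_force: [0.1, -0.4, 1.3]
gripper_width: 0.555
gripper_force: 0.0
```

Request:
arm_command(
  deltas=[
    [0,0,0,0,0,0,1],
    [0,0,0,0,0,0,1],
    [0,0,0,0,0,0,1],
    [0,0,0,0,0,0,1],
    [0,0,0,0,0,0,1],
    [0,0,0,0,0,0,1],
  ],
)

```text
time_s: 6.85
tcp_pos: [0.4674, 0.2194, 0.1026]
ee_rot: [[0.973, 0.231, -0.0], [0.231, -0.973, -0.001], [-0.0, 0.001, -1.0]]
wrist_force: [1.1, -0.9, 0.2]
gripper_width: 0.173
gripper_force: 30.0
```

```bash
python3 -c "
from h import *
st()"
```

```text
6.85 tcp [0.4674 0.2194 0.1026] loc [32.2  0.8  7.6] yaw 13.38 F [ 1.1 -0.9  0.2] j [ 43.2  20.2 -25.3   0.  -44.6  60.2] w 0.173 29.99105393886566
```

The grip is on the stem (about 15 mm opening, 30 N). I'll start drawing it out gently.

Request:
arm_command(
  deltas=[
    [0,0,0,0.3,0,0,1],
    [0,0,0,0.7,0,0,1],
    [0,0,0,1.2,0,0,1],
    [0,0,0,1.8,0,0,1],
    [0,0,0,2,0,0,1],
    [0,0,0,2,0,0,1],
  ],
)

```text
time_s: 7.35
tcp_pos: [0.488, 0.2247, 0.1024]
ee_rot: [[0.973, 0.231, 0.001], [0.231, -0.973, 0.001], [0.001, -0.0, -1.0]]
wrist_force: [1.2, -1.5, -1.0]
gripper_width: 0.172
gripper_force: 30.0
```

```bash
python3 -c "
from h import *
st()"
```

```text
7.35 tcp [0.488  0.2247 0.1024] loc [53.4  1.2  7.4] yaw 13.36 F [ 1.2 -1.5 -1. ] j [ 42.   21.9 -22.4   0.  -45.6  61.3] w 0.172 29.992629289627075
```

Request:
arm_command(
  deltas=[
    [0,0,0,1,0,0,1],
    [0,0,0,2.2,0,0,1],
    [0,0,0,3.5,0,0,1],
    [0,0,0,5,0,0,1],
    [0,0,0,6.5,0,0,1],
    [0,0,0,8,0,0,1],
    [0,0,0,9,0,0,1],
    [0,0,0,9,0,0,1],
  ],
)

```text
time_s: 8.02
tcp_pos: [0.5769, 0.246, 0.102]
ee_rot: [[0.973, 0.23, 0.002], [0.23, -0.973, 0.001], [0.002, -0.001, -1.0]]
wrist_force: [-0.1, -0.7, -2.4]
gripper_width: 0.172
gripper_force: 30.0
```

Run:
```python
from h import *
from station import capture
st()
c=capture("scene"); d=capture("top")
a=cv2.resize(c["pixels"][180:330,290:470],(720,600),interpolation=cv2.INTER_CUBIC)
cv2.imwrite("pics/out.png",np.hstack([c["pixels"][180:330,320:470].repeat(3,0).repeat(3,1)[:450,:400],d["pixels"][190:340,180:330].repeat(3,0).repeat(3,1)[:450,:400]]))
```

```text
8.0167 tcp [0.5769 0.246  0.102 ] loc [144.9   1.3   7. ] yaw 13.32 F [-0.1 -0.7 -2.4] j [ 37.9  29.3  -9.4   0.  -51.2  65.4] w 0.172 29.9773371219635
```

View pics/out.png

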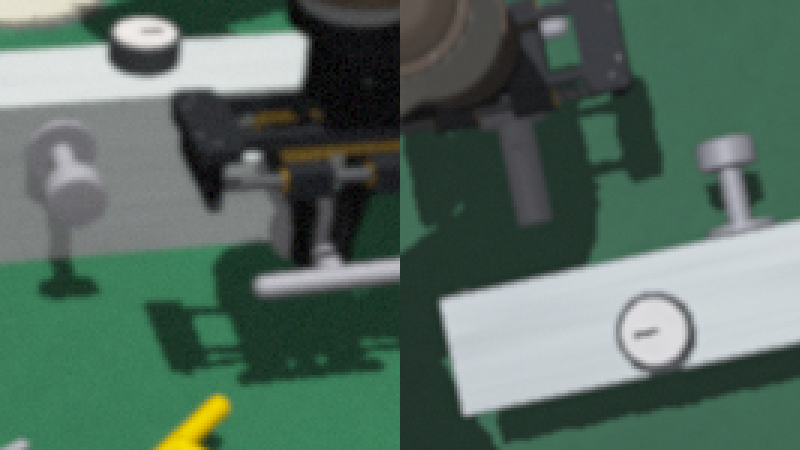

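The plug is clear of the port and level in the grip, and the knob plug is untouched. I'll lift it and carry it to the tray.

Request:
arm_command(
  deltas=[
    [0,0,0,0,0,-1,1],
    [0,0,0,0,0,-3,1],
    [0,0,0,0,0,-5,1],
    [0,0,0,0,0,-7,1],
    [0,0,0,0,0,-9,1],
    [0,0,0,0,0,-11,1],
    [0,0,0,-0.5,2,-12,1],
    [0,0,0,-1.1,4,-12,1],
  ],
)

```text
time_s: 8.78
tcp_pos: [0.5738, 0.2046, 0.2269]
ee_rot: [[0.972, 0.234, 0.007], [0.234, -0.972, 0.003], [0.007, -0.002, -1.0]]
wrist_force: [-0.0, -0.6, -2.6]
gripper_width: 0.172
gripper_force: 30.0
```

Request:
arm_command(
  deltas=[
    [0,0,-0.01,-0.8,3,0,1],
    [0,0,-0.02,-1.6,6,0,1],
    [0,0,-0.04,-2.4,9,0,1],
    [0,0,-0.05,-3.2,12,0,1],
    [0,0,-0.06,-4,15,0,1],
    [0,0,-0.08,-4.8,18,0,1],
    [0,0,-0.09,-5.6,21,0,1],
    [0,0,-0.1,-6.4,24,0,1],
  ],
)

```text
time_s: 9.45
tcp_pos: [0.5651, -0.0459, 0.2236]
ee_rot: [[0.945, 0.328, 0.001], [0.328, -0.945, 0.0], [0.001, -0.0, -1.0]]
wrist_force: [0.8, -0.0, -2.6]
gripper_width: 0.175
gripper_force: 30.0
```

```bash
cat >> h.py <<'E'
def go(s,tgt,yaw):
    R=s["ee_rot"]; d=R.T@(np.array(tgt)-s["tcp_pos"])*100; y=np.degrees(np.arctan2(R[1,0],R[0,0])); print("need cm",d.round(2),"rz",-np.radians(yaw-y).round(3))
E
python3 -c "
from h import *
go(st(),[.561,-.305,.2],21.5)"
```

```text
9.45 tcp [ 0.5651 -0.0459  0.2236] loc [  65.8 -279.9  128.6] yaw 19.15 F [ 0.8 -0.  -2.6] j [ 11.7  17.2  -9.5  -0.  -63.3  97.4] w 0.175 29.97882306575775
need cm [-8.9  24.34  2.35] rz -0.041
```

Request:
arm_command(
  deltas=[
    [0,0,-0.01,-1.1,3,0,1],
    [0,0,-0.02,-2.2,6,0,1],
    [0,0,-0.03,-3.4,9,0,1],
    [0,0,-0.04,-4.6,12.5,0,1],
    [0,0,-0.04,-5.9,16,0,1],
    [0,0,-0.04,-7.1,19.5,0,1],
    [0,0,-0.04,-8.3,22.5,0,1],
    [0,0,-0.04,-8.9,24.3,0,1],
  ],
)

```text
time_s: 10.12
tcp_pos: [0.5603, -0.3061, 0.2234]
ee_rot: [[0.932, 0.363, 0.0], [0.363, -0.932, -0.0], [0.0, 0.001, -1.0]]
wrist_force: [-0.1, 1.6, -2.2]
gripper_width: 0.172
gripper_force: 30.0
```

Request:
arm_command(
  deltas=[
    [0,0,0,0,0,2,1],
    [0,0,0,0,0,4,1],
    [0,0,0,0,0,6,1],
    [0,0,0,0,0,8,1],
    [0,0,0,0,0,10,1],
    [0,0,0,0,0,10,1],
    [0,0,0,0,0,10,1],
  ],
)

```text
time_s: 10.7
tcp_pos: [0.5607, -0.303, 0.1225]
ee_rot: [[0.931, 0.365, -0.002], [0.365, -0.931, 0.0], [-0.002, -0.001, -1.0]]
wrist_force: [0.5, -0.3, -2.3]
gripper_width: 0.169
gripper_force: 30.0
```

Run:
```python
from h import *
from station import capture
go(st(),[.561,-.305,.04],21.5)
c=capture("scene"); d=capture("top")
cv2.imwrite("pics/tray.png",np.hstack([c["pixels"][190:340,90:223].repeat(3,0).repeat(3,1),d["pixels"][170:320,400:533].repeat(3,0).repeat(3,1)]))
```

```text
10.7 tcp [ 0.5607 -0.303   0.1225] loc [   1.9 -529.    27.5] yaw 21.41 F [ 0.5 -0.3 -2.3] j [-13.9  29.   -6.4   0.  -54.7 125.3] w 0.169 29.97688204050064
need cm [-0.03  0.2   8.25] rz -0.002
```

View pics/tray.png

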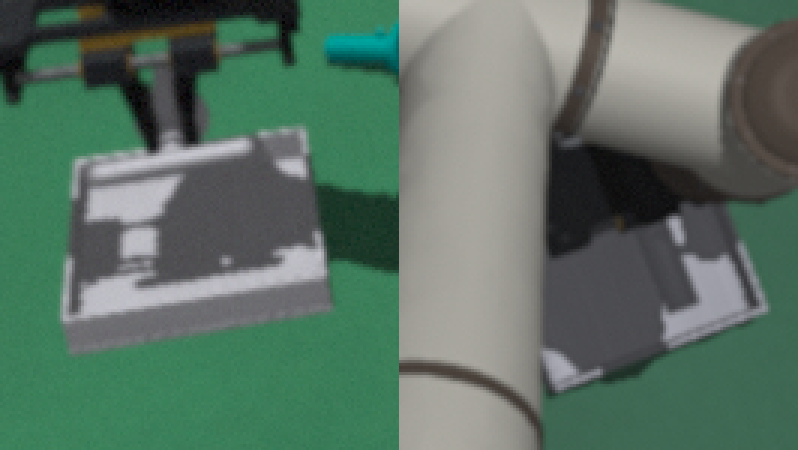

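The plug hangs over the middle of the tray and fits in both views once height parallax is allowed for: the shank end is at crop (680,305), inside the walls. Lowering it now.

Request:
arm_command(
  deltas=[
    [0,0,0,0,0.2,2,1],
    [0,0,0,0,0.2,4,1],
    [0,0,0,0,0.2,5.5,1],
    [0,0,0,0,0.2,6.5,1],
    [0,0,0,0,0.2,7.3,1],
    [0,0,0,0,0.2,7.7,1],
    [0,0,0,0,0.2,7.7,1],
    [0,0,0,0,0.2,7.7,1],
  ],
)

```text
time_s: 11.47
tcp_pos: [0.5629, -0.3055, 0.0465]
ee_rot: [[0.931, 0.365, 0.001], [0.365, -0.931, -0.001], [0.001, 0.001, -1.0]]
wrist_force: [0.4, 0.1, -2.4]
gripper_width: 0.17
gripper_force: 30.0
```

Request:
arm_command(
  deltas=[
    [0,0,0,0,0,0.2,1],
    [0,0,0,0,0,0.3,1],
    [0,0,0,0,0,0.3,1],
  ],
)

```text
time_s: 11.72
tcp_pos: [0.5624, -0.3053, 0.0429]
ee_rot: [[0.931, 0.365, 0.001], [0.365, -0.931, -0.0], [0.0, 0.0, -1.0]]
wrist_force: [-0.2, -0.3, -2.8]
gripper_width: 0.171
gripper_force: 30.0
```

Request:
arm_command(
  deltas=[
    [0,0,0,0,0,0.2,1],
    [0,0,0,0,0,0.3,1],
    [0,0,0,0,0,0.3,1],
  ],
)

```text
time_s: 11.97
tcp_pos: [0.562, -0.3052, 0.0393]
ee_rot: [[0.931, 0.365, -0.0], [0.365, -0.931, 0.0], [-0.0, -0.0, -1.0]]
wrist_force: [0.3, -0.5, -2.8]
gripper_width: 0.17
gripper_force: 30.0
```

Request:
arm_command(
  deltas=[
    [0,0,0,0,0,0.1,1],
    [0,0,0,0,0,0.2,1],
    [0,0,0,0,0,0.2,1],
  ],
)

```text
time_s: 12.22
tcp_pos: [0.5627, -0.3053, 0.0382]
ee_rot: [[0.931, 0.365, 0.001], [0.365, -0.931, -0.0], [0.001, 0.001, -1.0]]
wrist_force: [1.0, 0.4, 1.4]
gripper_width: 0.172
gripper_force: 30.0
```

The plug is on the tray floor, so I'll open slowly and then lift straight up.

Request:
arm_command(
  deltas=[
    [0,0,0,0,0,0,0.6],
    [0,0,0,0,0,0,0.4],
    [0,0,0,0,0,0,0.2],
    [0,0,0,0,0,0,0],
    [0,0,0,0,0,0,-0.2],
    [0,0,0,0,0,0,-0.2],
    [0,0,0,0,0,0,-0.2],
    [0,0,0,0,0,0,-0.2],
  ],
)

```text
time_s: 12.88
tcp_pos: [0.5622, -0.3053, 0.0375]
ee_rot: [[0.931, 0.365, -0.0], [0.365, -0.931, -0.0], [-0.0, 0.0, -1.0]]
wrist_force: [0.1, 0.4, 1.0]
gripper_width: 0.576
gripper_force: 0.0
```

Request:
arm_command(
  deltas=[
    [0,0,0,0,0,-1,-0.2],
    [0,0,0,0,0,-3,-0.2],
    [0,0,0,0,0,-6,-0.2],
    [0,0,0,0,0,-9,-0.2],
    [0,0,0,0,0,-13,-0.2],
    [0,0,0,0,0,-16,-0.2],
    [0,0,0,0,-4,-19,-0.2],
    [0,0,0,0,-8,-19,-0.2],
  ],
)

```text
time_s: 13.55
tcp_pos: [0.5376, -0.2375, 0.2329]
ee_rot: [[0.932, 0.362, 0.011], [0.362, -0.932, -0.004], [0.008, 0.007, -1.0]]
wrist_force: [1.1, 0.9, 0.4]
gripper_width: 0.602
gripper_force: 0.0
```

Request:
arm_command(
  deltas=[
    [0,0,0,0,-4,0,-0.2],
    [0,0,0,0,-8,0,-0.2],
    [0,0,0,0,-12,0,-0.2],
    [0,0,0,0,-12,0,-0.2],
    [0,0,0,0,-12,0,-0.2],
  ],
)

```text
time_s: 13.97
tcp_pos: [0.4908, -0.1224, 0.2285]
ee_rot: [[0.93, 0.368, 0.002], [0.368, -0.93, -0.0], [0.002, 0.001, -1.0]]
wrist_force: [1.4, -1.0, 0.8]
gripper_width: 0.601
gripper_force: 0.0
```

Run:
```python
from h import *
from station import capture
st()
c=capture("scene"); d=capture("top")
cv2.imwrite("pics/end.png",np.hstack([c["pixels"][180:380,90:290].repeat(2,0).repeat(2,1),d["pixels"][160:360,200:600:2] if 0 else d["pixels"][170:370,340:540].repeat(2,0).repeat(2,1)]))
```

```text
13.9667 tcp [ 0.4908 -0.1224  0.2285] loc [ -24.3 -337.1  133.5] yaw 21.6 F [ 1.4 -1.   0.8] j [  4.4  11.  -17.2   0.  -61.7 107.2] w 0.601 0.0
```

View pics/end.png

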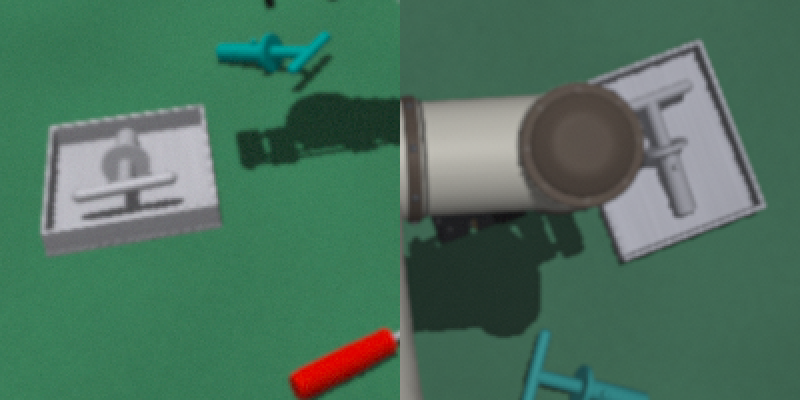

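The T-plug lies wholly inside the tray, at scene crop (125,175) and top crop (670,150). The gripper is clear and touching nothing, so I'm handing in.

```bash
python3 -c "
from station import finish_job
print(finish_job())"
```

```text
the job is handed in; nothing more can be done
None
```

The T-plug was turned to its level stop, drawn straight out and laid in the steel tray. The knob plug was never touched, and the job was handed in at about 14 s; no verdict came back.

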